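# Set the thread winder to speed five and start it

### The job

On the bench thread winder, turn the lever-shaped speed selector click by click to speed five, the fifth dot counted from the smallest dot, by pushing the lever with a fingertip (do not pinch it), and let it rest in that click. Only then press the long start key all the way down and let it spring back. Leave the stop button, the round tension knob, the spools and everything else as they are: nothing is to be lifted or knocked over.

Things in the scene. Friction and masses are not known exactly. Their poses are not given: they have to be found in the camera images.
- winder: The bench thread winder, a grey box fixed to the table, 220 mm (x) by 340 mm (y), flat top panel 70 mm above the table; place and yaw vary. Origin at the centre of its underside; x towards its back edge, away from the operator, y to its left, z up. At its back right corner stands a bobbin on a spindle, 50 mm above the panel.
- selector_axis (a point): Point on the speed selector's turning axis, level with the panel, on a round aluminium dial plate (radius 62 mm); axes as the winder's. Eight black dots at radius 54 mm, 30 degrees apart, grow clockwise from speed 1 (smallest) to 8. From above, dot 1 lies 105 degrees anticlockwise of the x axis, dot 5 lies 15 degrees clockwise of it. Nothing else stands within 75 mm.
- selector_tip (a point): Outer end of the selector's lever, halfway up it: 46 mm from the axis, 19 mm above the panel; x axis outwards along the lever. The selector is a black hub (radius 12 mm, 30 mm high) with one straight black lever, 12 mm wide, from 8 to 30 mm above the panel, a white line on top. The lever points at the dot of the speed that is set.
- selector (a joint): Selector angle, rad, growing clockwise from above: 0 is speed 1, 2.094 speed 5, 3.665 speed 8; stops just beyond 1 and 8. Starts in speed 1, 2 or 3. Clicks 0.5236 apart; a spring detent pulls it into the nearest and holds it there. Leaving a click takes about 0.1 N m (2 to 3 N near the lever's end); past the ridge halfway between clicks it snaps on by itself.
- start_top (a point): Centre of the top face of the start key when up: a long black bar key, 24 x 50 mm (long side along the winder's y), 12 mm above the panel when up.
- start_key (a joint): Travel of the start key in m: 0 up, 0.006 fully down. Springs back; about 2 N starts it, 5 N holds it fully down.
- stop_top (a point): Centre of the top face of the stop button, a small round black button, 18 mm diameter, 10 mm above the panel, 63 mm to the right of the start key. Not to be pressed.
- stop_button (a joint): Travel of the stop button in m: 0 up, 0.004 fully down. Leave alone.
- tension_top (a point): Centre of the top of the round fluted tension knob, 36 mm diameter, 23 mm above the panel. Leave alone.
- tension_rim (a point): A point on the upper rim of the tension knob, 18 mm from its axis; it turns with the knob.
- tension_knob (a joint): Angle of the tension knob in rad, clockwise. It starts anywhere. Leave alone.
- spool_a_mid (a point): Middle of a loose spool of white thread, standing, 28 mm diameter, 45 mm high, on the winder's panel near its back edge. Leave alone.
- spool_b_mid (a point): Middle of a loose spool of black thread, standing, 28 mm diameter, 45 mm high, on the winder's panel near its front edge, between selector and start key. Leave alone.
- spool_c_mid (a point): Middle of a larger loose spool of black thread on the table left of the winder, standing, 40 mm diameter, 55 mm high. Leave alone.
- mask_shell: White mask shell like a bowl, 196 mm across, 75 mm high, loose on the table; origin at the centre of its underside. Leave alone.
- beaker: Clear beaker, 76 mm across, 100 mm high, loose on the table; origin at the centre of its underside. Leave alone.
- scissors: Scissors lying on the table, about 160 mm long, 12 mm high; origin at the pivot, on the table. Leave alone.

How it is judged:
By the outcome, as a careful person would: the job done as asked, in the order asked, and still so for the second after the job is handed in, with the robot touching nothing.
It also fails if it takes over 58 s, if anything falls off the work surface, if the arm or the gripper's body presses on something with over 40 N, if the wrist force passes 120 N, or if a joint passes its speed limit or range.

### The arm

A 6-joint arm with a two-finger parallel gripper is mounted at the origin on the work surface. World frame = base frame: x ahead of the robot, y to its left, z up, the work surface at z = 0. Lengths are in m, angles in rad, forces in N, time in s.
With the tool pointing down it reaches from about 0.275 to 0.875 m from the base axis. Payload 12.5 kg.
Tool frame: the origin (TCP) lies at the very end of the fingers, on their centre line; the grasp point (between the pads) lies 19 mm behind it; z points along the fingers, y is the line along which they close (so a half turn about z gives the same grasp; the last joint's range is limited). The gripper opens to 85 mm and grips with 20 to 120 N. Pads are 22 mm wide; open, the fingers measure 114 mm over their backs; the gripper's body (76 mm by 85 mm) begins 54 mm behind the grasp point. The pads swing forward as they close: fully open they stand 13 mm farther back than shut.
Start: joints at [1.078, 0.351, 1.652, -0, 1.139, -0.085], TCP at [0.218, 0.505, 0.194] pointing down, gripper open.
Joint ranges: [-2.75, 2.75], [-0.79, 2.1], [0.01, 2.65], [-1.57, 4.71], [0.07, 3.14], [-2.87, 2.87]. Speed limits (rad/s): [2.22, 2.22, 2.79, 3.14, 3.14, 3.14].

### API

Orientations are given as a 3x3 rotation matrix whose columns are the frame's x, y, z axes.
In Python, from bench import manip gives the robot as it stands. Calls block until the motion is done:
- manip.move_ptp(position, orientation): joint-space move of the TCP to a pose.
- manip.move_l(position, attitude=None, max_speed=0.15): straight line of the TCP; attitude=None keeps the orientation; max_speed is the mean speed in m/s.
- manip.move_j(angles): joint-space move.
- manip.set_gripper(opening, effort=None): opening from 0.0 (shut) to 1.0 (fully open); effort is the grip in N (None keeps the last); returns when the fingers have stopped.
- manip.dwell(seconds).
- manip.inverse_kinematics(position, orientation): joint angles nearest the present ones, or None.
- manip.grab_frame(name): name is "side" or "top"; returns (picture, depth): 400x640x3 uint8, red, green, blue; 400x640 float32, m along the optical axis (not along the pixel's ray), 0 where there is no reading.
- manip.get_calibration(name): a dict with "camera_matrix" (3x3 intrinsics, pixels), "R" (3x3) and "t" (3): a world point X has camera coordinates R X + t. Camera axes: x right, y down, z forward; pixel columns grow to the right and rows downward; lengths in m; the calibration is good to about 2 mm. A picture is of the moment at which its call begins. get_calibration takes no time and is no camera call.
A pose or a line that the arm cannot do raises manip.Unreachable and nothing moves.
- manip.sign_off(): hands the job in; it is judged then, once.
Trained networks look in the newest picture that a camera, given by its name, has taken for a name from the list of things; names that differ only in an ending like _2 or _b are one class to them, and where a whole thing is asked for, a point or a joint stands for the part that bears it (a point fixed in the world has none). Each returns a list of dicts, best first, with "confidence" (0 to 1); they miss things now and then, are a little off and sometimes report something else, mostly with a low value. They report only what shows in the picture. A call takes as long as a camera call.
- manip.look_for(camera, name): "at" ([x, y, z] in m, in world coordinates, good to about 4 mm: the middle of the surface that is visible of it).
Readings, each from a call of its own:
- manip.current_time(): time.
- manip.current_qpos(): joint angles.
- manip.current_joint_vel(): joint speeds.
- manip.current_joint_torque(): joint torques, N m.
- manip.current_ee_pos(): TCP position.
- manip.current_tcp_rot(): TCP orientation.
- manip.current_force(): force on the tool from outside, world axes, zero at the start.
- manip.current_ft_torque(): the same for the moment, N m.
- manip.current_grip_width(): opening from 0.0 (shut) to 1.0 (fully open).
- manip.current_grip_force(): force on a finger pad.
Only numpy, scipy, OpenCV 4.12 (cv2) and the standard library are available. Lean on these libraries where they do the work, as an engineer would, in place of code of your own. Each camera call takes 0.05 s, during which the arm holds its last target. There are 200 camera calls.

## Working session

There is one attempt and no reset: what is moved stays moved. The work goes in short steps, each a Python script; the robot and the scene stay as the last script left them, time stands still between calls to the robot, and variables do not carry over. Pictures are saved under pics/ and viewed, at most 10 in all, crops included, and the job is handed in when it is done.

```bash
mkdir -p pics
python3 - <<'E'
from bench import manip
import cv2,numpy as np
for c in("top","side"):
    im,d=manip.grab_frame(c); cv2.imwrite(f"pics/{c}0.png",im[:,:,::-1]); np.save(f"pics/{c}0.npy",d)
    for n in["winder","selector_axis","selector_tip","start_top","stop_top","tension_top","spool_a_mid","spool_b_mid","selector"]:
        print(c,n,[(np.round(r["at"],3).tolist(),round(r["confidence"],2)) for r in manip.look_for(c,n)[:3]])
    k=manip.get_calibration(c);print(k["camera_matrix"].tolist(),np.round(-k["R"].T@k["t"],3))
print(manip.current_time(),manip.current_tcp_rot().round(2).tolist() if hasattr(manip.current_tcp_rot(),'round') else manip.current_tcp_rot())
E
```

```text
top winder []
top selector_axis [([0.559, -0.059, 0.07], 0.82)]
top selector_tip [([0.53, 0.031, 0.101], 0.51), ([0.61, -0.101, 0.095], 0.25)]
top start_top [([0.53, -0.133, 0.08], 0.6)]
top stop_top []
top tension_top [([0.611, -0.102, 0.096], 0.42)]
top spool_a_mid []
top spool_b_mid [([0.493, -0.074, 0.115], 0.65)]
top selector [([0.615, -0.102, 0.093], 0.73), ([0.528, -0.129, 0.083], 0.32)]
[[511.01310204402057, 0.0, 312.7959153764943], [0.0, 511.01310204402057, 194.4272979348411], [0.0, 0.0, 1.0]] [ 0.21  -0.022  1.461]
side winder [([0.555, -0.135, 0.068], 0.88)]
side selector_axis [([0.55, -0.133, 0.07], 0.69)]
side selector_tip [([0.528, 0.015, 0.1], 0.68)]
side start_top [([0.52, -0.145, 0.081], 0.49)]
side stop_top [([0.542, -0.203, 0.081], 0.47)]
side tension_top [([0.613, -0.114, 0.088], 0.66)]
side spool_a_mid [([0.628, -0.024, 0.097], 0.46), ([0.488, -0.084, 0.098], 0.29)]
side spool_b_mid [([0.49, -0.087, 0.097], 0.73)]
side selector [([0.608, -0.116, 0.087], 0.75), ([0.528, 0.013, 0.091], 0.52)]
[[375.7704970796559, 0.0, 320.99352081099175], [0.0, 375.7704970796559, 204.1069038585986], [0.0, 0.0, 1.0]] [ 0.233 -0.802  0.637]
1.0 [[-0.92, 0.4, -0.0], [0.4, 0.92, -0.0], [0.0, -0.0, -1.0]]
```

View pics/top0.png

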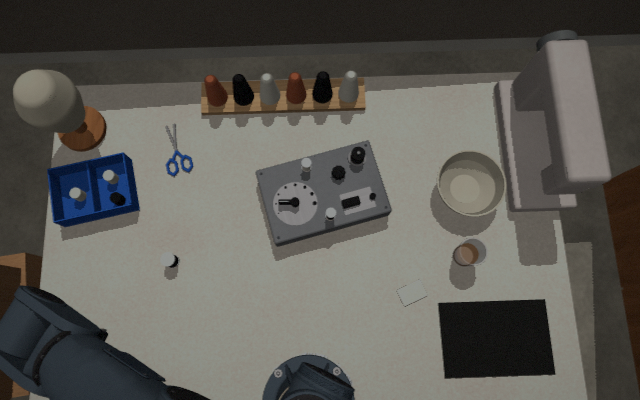

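View pics/side0.png

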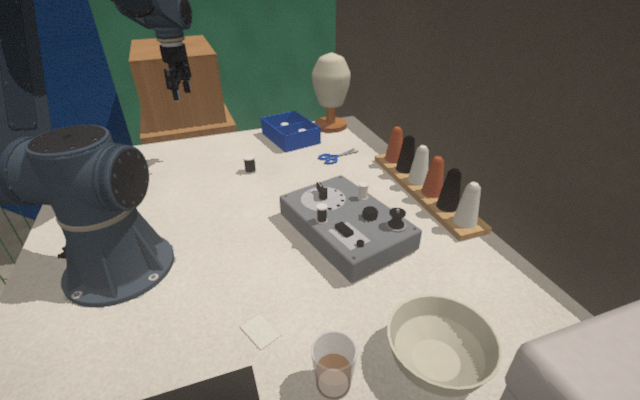

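The top view shows the winder centred near (323,192), the dial at (295,204) with the lever pointing image-left (about +y), the start key at (352,201), stop at (373,197), tension at (338,172), spool A at (306,164) and spool B at (330,214). I'll zoom in for the details.

```bash
cat > h.py <<'E'
from bench import manip
import cv2,numpy as np
def pix2w(c,u,v,z):
    k=manip.get_calibration(c);K,R,t=map(np.array,(k["camera_matrix"],k["R"],k["t"]))
    d=R.T@np.linalg.inv(K)@[u,v,1];o=-R.T@t
    return o+d*(z-o[2])/d[2]
def w2pix(c,X):
    k=manip.get_calibration(c);p=np.array(k["camera_matrix"])@(np.array(k["R"])@X+k["t"]);return p[:2]/p[2]
E
python3 - <<'E'
from h import *
im=cv2.imread("pics/top0.png");d=np.load("pics/top0.npy")
c=cv2.resize(im[135:250,250:398],None,fx=5.4,fy=5.2,interpolation=cv2.INTER_CUBIC)
c=cv2.convertScaleAbs(c,alpha=1.5)
for i in range(0,148,10):cv2.putText(c,str(250+i),(int(i*5.4),10),0,.35,(0,255,255))
for i in range(0,115,10):cv2.putText(c,str(135+i),(0,int(i*5.2)+4),0,.35,(0,255,255))
cv2.imwrite("pics/crop.png",c)
# panel by height: back-project depth
k=manip.get_calibration("top");K,R,t=map(np.array,(k["camera_matrix"],k["R"],k["t"]))
v,u=np.mgrid[:400,:640];P=np.stack([(u-K[0,2])/K[0,0]*d,(v-K[1,2])/K[1,1]*d,d],-1)
W=(P-t)@R
m=((W[...,2]>.05)&(W[...,2]<.15)&(u>240)&(u<400)&(v>130)&(v<255)).astype(np.uint8)
m=cv2.morphologyEx(m,cv2.MORPH_OPEN,np.ones((7,7)))
n,l,s,_=cv2.connectedComponentsWithStats(m);i=1+np.argmax(s[1:,4])
# panel pixels in world xy
pts=np.argwhere((l==i))[:,::-1]
w=np.array([pix2w("top",*p,.07)[:2] for p in pts],np.float32)
print(cv2.minAreaRect(w),np.median(W[...,2][l==i]))
# plate
hsv=im.max(2);pm=((l==i)&(W[...,2]<.08)).astype(np.uint8)
E
```

```text
Traceback (most recent call last):
  File "h.py", line 4, in pix2w
    k=manip.get_calibration(c);K,R,t=map(np.array,(k["camera_matrix"],k["R"],k["t"]))
ValueError: time passes only in moves, steps and waits
```

View pics/crop.png

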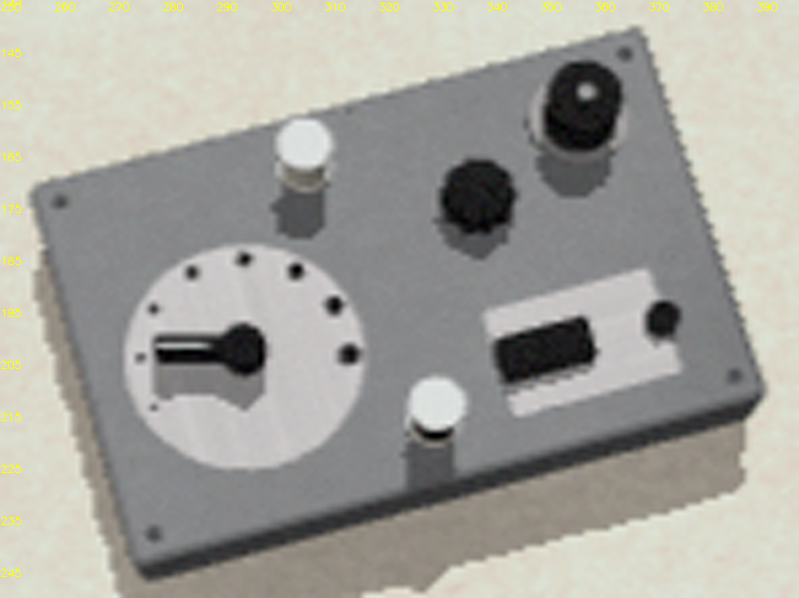

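The zoomed view shows the lever pointing at dot 2 (276,201). The smallest dot is at (278.5,213) and dot 5 at (295,184.5). I'll fit the dial model to the eight dots and cross-check yaw with the panel corners.

```bash
cat > h.py <<'E'
from bench import manip
import cv2,numpy as np
C={c:{k:np.array(v) for k,v in manip.get_calibration(c).items()} for c in("top","side")}
def pix2w(c,u,v,z):
    k=C[c];R=k["R"];d=R.T@np.linalg.inv(k["camera_matrix"])@[u,v,1];o=-R.T@k["t"]
    return o+d*(z-o[2])/d[2]
def w2pix(c,X):
    k=C[c];p=k["camera_matrix"]@(k["R"]@X+k["t"]);return p[:2]/p[2]
E
python3 - <<'E'
from h import *
f=lambda x,y,z:pix2w("top",250+(x+.5)/5.4-.5,135+(y+.5)/5.2-.5,z)[:2]
D=np.array([f(*p,.071) for p in[(154,407),(140,358),(154,309),(192,272),(244,259),(296,270),(334,305),(348,354)]])
a=np.radians(105-30*np.arange(8));M=.054*np.c_[np.cos(a),np.sin(a)]
# rigid fit
dc,mc=D.mean(0),M.mean(0);H=(M-mc).T@(D-dc);yaw=np.arctan2(H[0,1]-H[1,0],H[0,0]+H[1,1])
Rz=np.array([[np.cos(yaw),-np.sin(yaw)],[np.sin(yaw),np.cos(yaw)]])
ax=dc-Rz@mc;print("yaw deg",np.degrees(yaw),"axis",ax,"resid mm",np.round(1e3*(D-(M@Rz.T+ax)),1).tolist())
P=np.array([f(*p,.07) for p in[(35,188),(640,28),(763,390),(140,572)]])
print("corners",P.round(3).tolist(),"centre",P.mean(0),[np.degrees(np.arctan2(*(b[::1]))) for b in(P[0]-P[1],)],np.linalg.norm(np.diff(P,axis=0),axis=1))
e=P[0]-P[1]+P[3]-P[2];print("yaw corners",np.degrees(np.arctan2(-e[0],e[1])))
K=np.array([f(*p,.082) for p in[(495,347),(587,318),(596,360),(503,383)]]);print("key",K.mean(0))
for n,p,z in(("spoolb",(437,404),.115),("spoola",(304,145),.115),("stop",(662,319),.08),("lever tip",(156,348),.1),("hub",(241,349),.1)):print(n,f(*p,z))
E
```

```text
yaw deg 14.231553693554606 axis [0.53168266 0.02141063] resid mm [[-0.2, 0.1], [-0.2, 0.1], [-0.2, -0.0], [0.3, -0.1], [-0.2, -0.3], [0.3, -0.3], [0.2, 0.0], [-0.0, 0.5]]
corners [[0.629, 0.129], [0.711, -0.194], [0.504, -0.245], [0.417, 0.077]] centre [ 0.56548197 -0.0581383 ] [np.float64(-14.204849767709)] [0.33333497 0.21317249 0.33414844]
yaw corners 14.697916913965681
key [ 0.52618543 -0.13317914]
spoolb [ 0.49277558 -0.07519863]
spoola [ 0.63515697 -0.01301351]
stop [ 0.54275057 -0.19433073]
lever tip [0.53064306 0.06525551]
hub [0.528694   0.02222507]
```

```bash
cat >> h.py <<'E'
YAW=np.radians(14.3);AX=np.array([.5317,.0214]);KEY=np.array([.5262,-.1332])
def att(th,s=1):
    y=s*np.array([np.cos(th),np.sin(th),0]);z=np.array([0,0,-1.]);return np.c_[np.cross(y,z),y,z]
def pose(deg,z=.084,gap=0,s=1,r=.041):
    "finger flank against the lever at winder angle deg, gap m behind it"
    th=np.radians(deg)+YAW;e=np.array([np.cos(th),np.sin(th)]);n=np.array([-e[1],e[0]])
    return np.r_[AX+r*e+(.017+gap)*n,z],att(th,s)
E
python3 - <<'E'
from h import *
for s in(1,-1):
    for d in(75,-10):
        q=manip.inverse_kinematics(*pose(d,gap=.012,s=s));print(s,d,None if q is None else np.round(q,2))
    q=manip.inverse_kinematics(np.r_[KEY,.1],att(YAW+np.pi/2,s));print("key",s,None if q is None else np.round(q,2))
E
```

```text
1 75 [ 0.03  0.42  1.86 -0.    0.86 -1.53]
1 -10 [ 0.01  0.52  1.69 -0.    0.93 -0.06]
key 1 [-0.33  0.45  1.76 -0.    0.93 -2.15]
-1 75 [ 0.03  0.42  1.86 -0.    0.86  1.62]
-1 -10 None
key -1 [-0.33  0.45  1.76 -0.    0.93  0.99]
```

Run:
```python
from h import *
manip.set_gripper(0.0)
manip.move_ptp(*pose(75,z=.16,gap=.012))
manip.move_l(pose(75,gap=.012)[0],max_speed=.1)
print(manip.current_time(),np.round(manip.current_force(),2))
for d in(75,70,65,60,56,53):
    p,R=pose(d);manip.move_l(p,R,max_speed=.04);print(d,round(manip.current_time(),2),np.round(manip.current_force(),2),np.round(np.array(manip.current_ee_pos())-p,4))
manip.dwell(.3)
for c in("top","side"):
    im,_=manip.grab_frame(c);cv2.imwrite(f"pics/{c}1.png",im[:,:,::-1])
t=cv2.imread("pics/top1.png")[150:240,250:390];s=cv2.imread("pics/side1.png")[150:240,260:400]
cv2.imwrite("pics/c1.png",cv2.resize(np.vstack([t,s]),None,fx=3.3,fy=3.3,interpolation=cv2.INTER_CUBIC))
```

```text
4.5833 [-0.21 -0.22  1.23]
75 5.03 [ 0.   -0.63  0.36] [ 0.0002 -0.     -0.    ]
70 5.28 [ 0.67 -0.15  1.03] [-0.0001 -0.     -0.    ]
65 5.53 [-0.54 -0.09 -0.65] [-0.0002 -0.     -0.0001]
60 5.78 [ 0.03 -0.19  0.34] [-0.0002 -0.     -0.    ]
56 6.03 [1.18 0.23 1.01] [-0.0002 -0.     -0.    ]
53 6.28 [-0.9   0.41  0.22] [-0.0002 -0.     -0.    ]
```

View pics/c1.png

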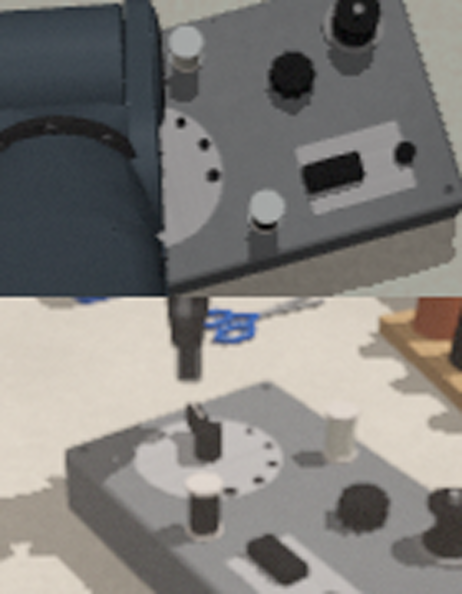

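The side crop shows the lever on the dial at about crop (197,415), and the fingertip at about crop (188,380), seemingly not touching it. The top camera's view of the dial is blocked by the arm. I'll compare the expected TCP projection with the picture.

Run:
```python
from h import *
p=np.array(manip.current_ee_pos());print(p,manip.current_grip_width(),np.round(manip.current_tcp_rot(),2).tolist())
cr=lambda X:((w2pix("side",X)-[260,150])*3.3+[0,297]).round()
print("tcp",cr(p),"axis",cr(np.r_[AX,.07]),"hub top",cr(np.r_[AX,.1]))
for d in(75,60,45,15):
    t=np.radians(d)+YAW;e=np.array([np.cos(t),np.sin(t)]);print(d,"tip top",cr(np.r_[AX+.046*e,.1]),"dot",cr(np.r_[AX+.054*e,.07]))
im=cv2.imread("pics/side1.png")[90:240,240:400];cv2.imwrite("pics/c2.png",cv2.resize(im,None,fx=4,fy=4,interpolation=cv2.INTER_CUBIC))
```

```text
[0.53180396 0.06578058 0.08400347] 0.003452779884184983 [[-0.92, 0.39, -0.0], [0.39, 0.92, -0.0], [-0.0, -0.0, -1.0]]
tcp [191. 415.] axis [208. 455.] hub top [208. 425.]
75 tip top [191. 398.] dot [188. 424.]
60 tip top [204. 397.] dot [204. 422.]
45 tip top [218. 397.] dot [220. 422.]
15 tip top [244. 403.] dot [249. 430.]
```

View pics/c2.png

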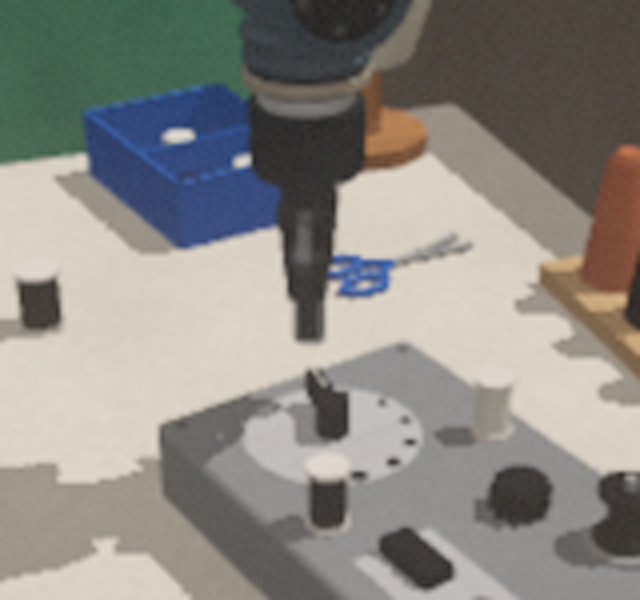

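The 4x side view puts the fingertip end at c2 (310,340), full image (317,175). That is about 11 px above where the reported TCP projects, (318,186). The lever still stands at dot 2. I'll measure the real tip with the depth image.

Run:
```python
from h import *
manip.dwell(.1)
im,d=manip.grab_frame("side");k=C["side"];K=k["camera_matrix"]
def w(u,v):
    z=d[v,u];return k["R"].T@(z*np.linalg.inv(K)@[u,v,1]-k["t"])
for v in range(160,196,2):print(v,[(u,w(u,v).round(3).tolist()) for u in(315,317,319)],im[v,317].tolist())
print(manip.current_time(),manip.current_ee_pos())
```

```text
160 [(315, [0.51, 0.023, 0.191]), (317, [0.514, 0.018, 0.193]), (319, [0.518, 0.015, 0.193])] [60, 57, 53]
162 [(315, [0.514, 0.035, 0.178]), (317, [0.516, 0.025, 0.183]), (319, [0.521, 0.022, 0.184])] [67, 63, 60]
164 [(315, [0.515, 0.037, 0.171]), (317, [0.519, 0.033, 0.173]), (319, [0.524, 0.032, 0.172])] [63, 58, 56]
166 [(315, [0.521, 0.056, 0.155]), (317, [0.525, 0.051, 0.157]), (319, [0.532, 0.056, 0.153])] [66, 63, 61]
168 [(315, [0.52, 0.053, 0.15]), (317, [0.526, 0.053, 0.149]), (319, [0.532, 0.056, 0.147])] [64, 60, 58]
170 [(315, [0.521, 0.057, 0.142]), (317, [0.525, 0.05, 0.145]), (319, [0.532, 0.055, 0.141])] [65, 62, 57]
172 [(315, [0.521, 0.057, 0.135]), (317, [0.525, 0.053, 0.137]), (319, [0.534, 0.06, 0.132])] [66, 62, 60]
174 [(315, [0.52, 0.053, 0.132]), (317, [0.525, 0.053, 0.131]), (319, [0.532, 0.055, 0.128])] [83, 78, 75]
176 [(315, [0.591, 0.267, -0.002]), (317, [0.597, 0.262, -0.001]), (319, [0.603, 0.26, -0.001])] [196, 188, 176]
178 [(315, [0.587, 0.253, -0.002]), (317, [0.591, 0.246, 0.001]), (319, [0.599, 0.247, -0.001])] [217, 208, 194]
180 [(315, [0.58
[... 196 characters left out ...]
40, 131]
184 [(315, [0.536, 0.103, 0.069]), (317, [0.525, 0.054, 0.098]), (319, [0.529, 0.047, 0.102])] [61, 57, 52]
186 [(315, [0.532, 0.091, 0.069]), (317, [0.523, 0.048, 0.096]), (319, [0.526, 0.039, 0.1])] [62, 58, 55]
188 [(315, [0.528, 0.081, 0.069]), (317, [0.524, 0.049, 0.088]), (319, [0.523, 0.031, 0.099])] [68, 62, 60]
190 [(315, [0.524, 0.068, 0.07]), (317, [0.524, 0.05, 0.081]), (319, [0.519, 0.019, 0.1])] [147, 143, 140]
192 [(315, [0.521, 0.061, 0.068]), (317, [0.526, 0.057, 0.07]), (319, [0.233, -0.802, 0.637])] [137, 133, 130]
194 [(315, [0.517, 0.047, 0.071]), (317, [0.523, 0.049, 0.069]), (319, [0.517, 0.015, 0.09])] [140, 134, 132]
6.8333 [0.53182446 0.06577996 0.0839982 ]
```

The camera measures the fingertip at z≈0.129, while the reported TCP is 0.084. x and y agree, so the real tip is about 45 mm higher than reported and it passed over the lever. I'll back off to a spot behind the lever, then descend with force and camera checks.

```bash
cat >> h.py <<'E'
def tip():
    "lowest gripper point near the TCP in the side depth image"
    p=np.array(manip.current_ee_pos());im,d=manip.grab_frame("side");k=C["side"]
    v,u=np.mgrid[:400,:640];P=np.stack([u*d,v*d,d],-1)@np.linalg.inv(k["camera_matrix"]).T
    W=(P-k["t"])@k["R"];m=(np.linalg.norm(W[...,:2]-p[:2],axis=-1)<.022)&(W[...,2]>.074)&(W[...,2]<.25)
    return im,np.sort(W[...,2][m])[:3].round(4),p.round(4)
E
python3 - <<'E'
from h import *
p,R=pose(75,z=.084,gap=.014);manip.move_l(p,R)
im,z,q=tip();print("tip",z,q)
for zz in(.064,.052,.046,.042):
    manip.move_l(np.r_[p[:2],zz],max_speed=.06);f=np.array(manip.current_force());print(zz,f.round(2))
    if f[2]>5:break
manip.dwell(.2)
im,z,q=tip();print("tip",z,q,manip.current_time())
cv2.imwrite("pics/c3.png",cv2.resize(im[90:240,240:400,::-1],None,fx=4,fy=4,interpolation=cv2.INTER_CUBIC))
E
```

```text
tip [0.1215 0.1219 0.1223] [0.5016 0.0628 0.0842]
0.064 [ 1.07  0.42 -0.14]
0.052 [-0.57  0.73  0.39]
0.046 [ 1.4   0.03 -0.94]
0.042 [ 0.52 -0.29 -0.02]
tip [0.0778 0.0797 0.081 ] [0.5013 0.0628 0.0421] 9.0
```

View pics/c3.png

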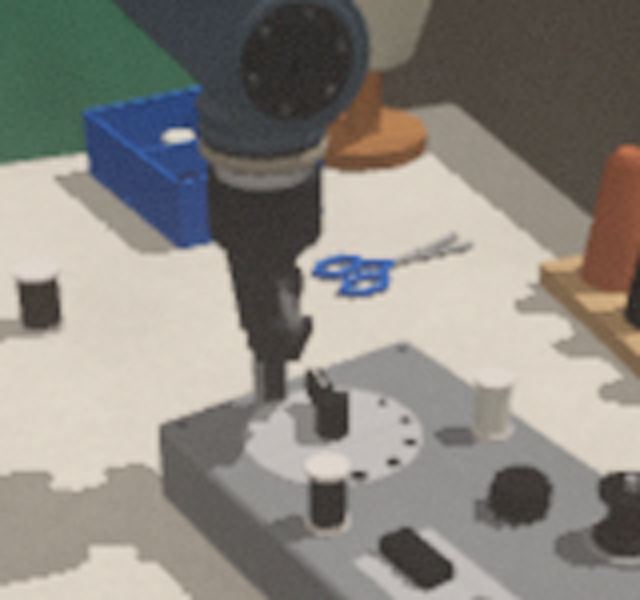

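The finger now stands beside the lever (tip at c3 (270,400)) at a real height of about 82 mm, and the lever at (318,385) is untouched. I'll push while watching the tangential force.

```bash
cat >> h.py <<'E'
def push(degs,z=.042):
    for d in degs:
        p,R=pose(d,z=z);manip.move_l(p,R,max_speed=.04)
        t=np.radians(d)+YAW;f=np.mean([manip.current_force() for _ in range(1)],axis=0)
        print(d,round(manip.current_time(),2),"tang",round(float(f@[-np.sin(t),np.cos(t),0]),2),np.round(f,1))
def snap(name):
    manip.dwell(.2);im,_=manip.grab_frame("side")
    cv2.imwrite(name,cv2.resize(im[140:240,270:400,::-1],None,fx=5,fy=5,interpolation=cv2.INTER_CUBIC))
E
python3 - <<'E'
from h import *
push((75,71,68,65,62,59,56,53));snap("pics/c4.png")
E
```

```text
75 9.5 tang -0.32 [ 0.3 -0.9  0.7]
71 9.75 tang -0.17 [ 0.2  0.4 -0.4]
68 10.0 tang 0.54 [-0.5  0.  -0.9]
65 10.25 tang -0.49 [ 0.3 -0.8 -0.2]
62 10.5 tang 0.32 [-0.5 -0.7  0.4]
59 10.75 tang -0.38 [ 0.3 -0.4  0.5]
56 11.0 tang -0.69 [ 0.6 -0.4 -0.1]
53 11.25 tang 0.62 [-0.2  1.2 -1.1]
```

View pics/c4.png

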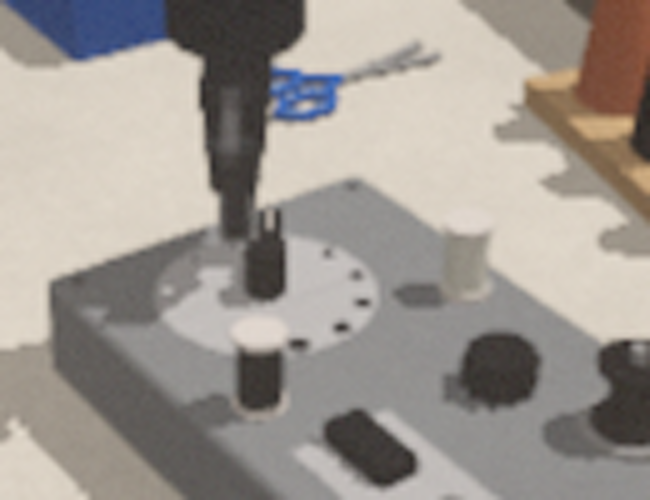

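The lever has advanced: its tip is at c4 (270,215), roughly the 45–53° direction (speed 3). From here I'll measure the lever angle numerically from depth.

```bash
cat >> h.py <<'E'
def lever(cam="side",excl=True):
    "lever angle in winder degrees, from points of its top"
    p=np.array(manip.current_ee_pos());im,d=manip.grab_frame(cam);k=C[cam]
    v,u=np.mgrid[:400,:640];P=np.stack([u*d,v*d,d],-1)@np.linalg.inv(k["camera_matrix"]).T
    W=((P-k["t"])@k["R"])[d>0];q=W[:,:2]-AX;r=np.linalg.norm(q,axis=1)
    m=(W[:,2]>.09)&(W[:,2]<.106)&(r>.018)&(r<.05)
    if excl:m&=np.linalg.norm(W[:,:2]-p[:2],axis=1)>.015
    a=np.degrees(np.arctan2(q[m,1],q[m,0])-YAW);return np.median(a).round(1),a.std().round(1),int(m.sum())
E
python3 - <<'E'
from h import *
print(lever())
for d in(50,47,44):
    push((d,));manip.dwell(.15);print(lever())
E
```

```text
(np.float64(68.9), np.float64(41.0), 36)
50 11.8 tang -0.91 [ 0.8 -0.4 -0.4]
(np.float64(72.0), np.float64(39.0), 35)
47 12.25 tang 0.47 [-0.1  0.8 -0.1]
(np.float64(67.3), np.float64(23.1), 38)
44 12.7 tang -1.07 [ 0.5 -1.2 -1. ]
(np.float64(73.0), np.float64(21.0), 44)
```

Depth on the thin lever is too noisy. I'll use one montage of crops with predicted lever-tip markers instead.

```bash
cat >> h.py <<'E'
def tile():
    im,_=manip.grab_frame("side");c=cv2.resize(np.ascontiguousarray(im[155:215,290:350,::-1]),None,fx=4.4,fy=4.4,interpolation=cv2.INTER_CUBIC)
    for d,col in((75,(0,0,255)),(60,(0,200,200)),(45,(0,255,0)),(30,(200,200,0)),(15,(255,0,0)),(-15,(255,0,255))):
        t=np.radians(d)+YAW;e=np.array([np.cos(t),np.sin(t)])
        x=(w2pix("side",np.r_[AX+.046*e,.1])-[290,155]+.5)*4.4;cv2.circle(c,tuple(x.astype(int)),2,col,-1)
    return c
E
python3 - <<'E'
from h import *
T=[tile()]
for d in(41,37,34,31,28):
    push((d,));manip.dwell(.1);T.append(tile())
cv2.imwrite("pics/m1.png",np.vstack([np.hstack(T[:3]),np.hstack(T[3:])]))
E
```

```text
41 13.2 tang 1.19 [-1.4 -0.   0. ]
37 13.6 tang -0.79 [ 0.9 -0.2 -0.3]
34 14.0 tang -0.05 [-0.3 -0.4 -0.9]
31 14.4 tang -0.28 [ 0.1 -0.3  0. ]
28 14.8 tang 0.13 [0.1 0.3 0.5]
```

View pics/m1.png

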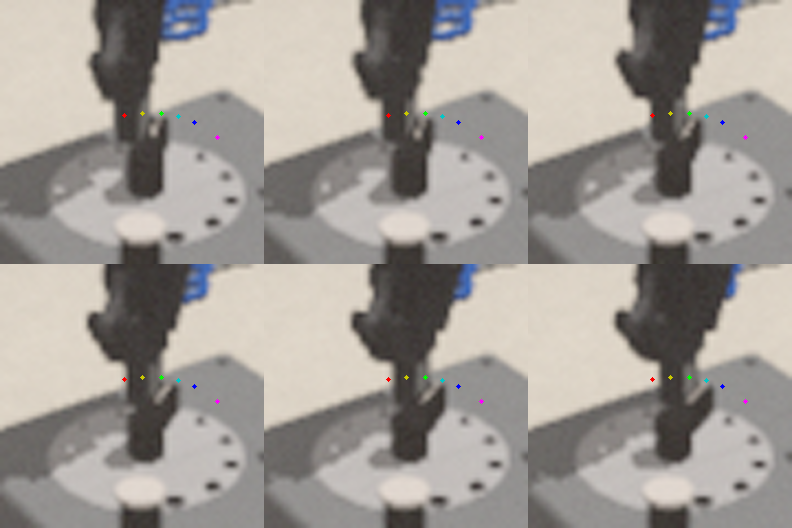

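The tiles show the lever following the finger: from click 3 at the green marker (tile 1) to about the 30° ridge in tile 6. I'll finish the click to speed 4, pause, then push on to speed 5.

Run:
```python
from h import *
T=[]
push((25,22));manip.dwell(.4);T.append(tile())
push((17,12,7));T.append(tile())
push((4,1));T.append(tile());push((-2,));manip.dwell(.1);T.append(tile());push((-5,));manip.dwell(.1);T.append(tile())
push((-8,));manip.dwell(.4);T.append(tile())
cv2.imwrite("pics/m2.png",np.vstack([np.hstack(T[:3]),np.hstack(T[3:])]))
```

```text
25 15.2 tang -0.64 [ 0.8 -0.2  0.3]
22 15.45 tang -0.48 [1.  0.2 0.6]
17 16.15 tang -0.4 [ 0.2 -0.4  0.4]
12 16.4 tang 0.33 [-0.5  0.1 -0. ]
7 16.65 tang 0.37 [-0.6  0.2 -0.2]
4 16.95 tang -0.22 [ 0.5 -0.1  0.8]
1 17.2 tang 0.71 [-0.4  0.6 -0.1]
-2 17.5 tang -0.71 [ 0.  -0.7 -0.3]
-5 17.9 tang 0.73 [ 0.4  0.8 -0. ]
-8 18.3 tang -0.5 [-0.  -0.5 -0.5]
```

View pics/m2.png

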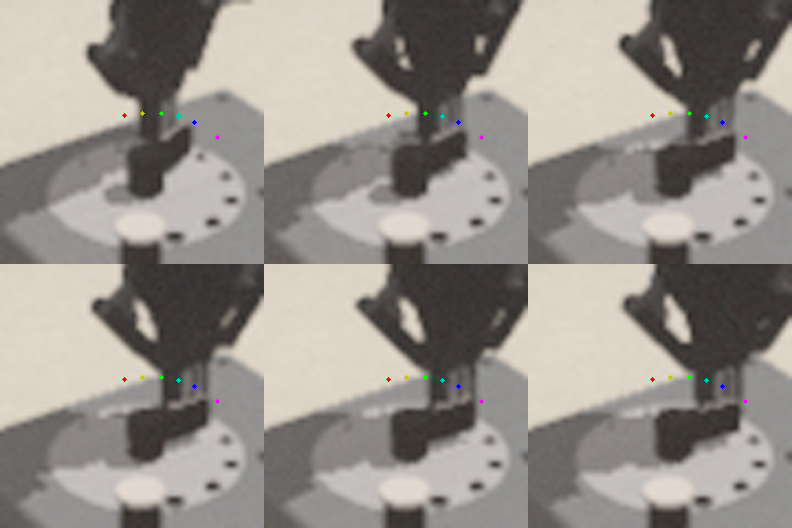

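The last tile shows the lever tip at tile (212,143), next to the magenta 15°-clockwise marker (217,137). I'll retract the finger, lift, and verify the resting angle with the view clear.

Run:
```python
from h import *
p,R=pose(-8,z=.042,gap=.015);manip.move_l(p,R,max_speed=.1)
manip.move_l(np.r_[p[:2],.1],max_speed=.2)
manip.move_ptp(np.r_[KEY,.10],att(YAW+np.pi/2,-1));manip.dwell(.2)
print(lever("side"),lever("top"));im,z,q=tip();print(z,q,manip.current_time(),np.round(manip.current_force(),2))
t,_=manip.grab_frame("top")
a=cv2.resize(t[140:250,250:390],None,fx=2.8,fy=2.8,interpolation=cv2.INTER_CUBIC);b=cv2.resize(im[140:250,260:400],None,fx=2.8,fy=2.8,interpolation=cv2.INTER_CUBIC)
cv2.imwrite("pics/m3.png",np.hstack([a,b])[:,:,::-1])
```

```text
(np.float64(-26.1), np.float64(30.1), 17) (np.float64(-6.8), np.float64(6.8), 39)
[0.0744 0.0753 0.0759] [ 0.5263 -0.1327  0.0999] 20.85 [ 0.47 -0.33 -0.01]
```

View pics/m3.png

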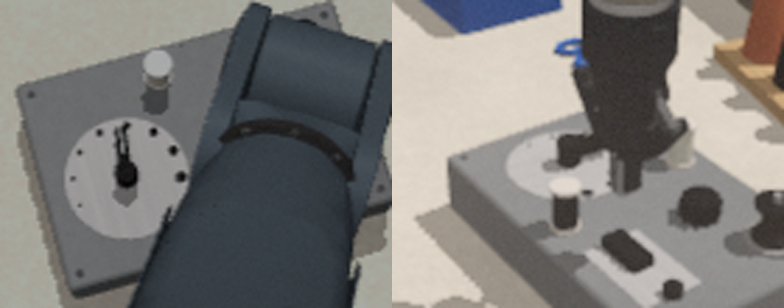

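The top view (left half) shows the lever at (124,127), with four smaller dots before it and three after, so it rests on speed 5. Dots and spools look undisturbed. Now for the start key, pressed with force guarding.

Run:
```python
from h import *
manip.move_l(np.r_[KEY,.052],max_speed=.12)
z=.052;n=0;con=None
while z>.024:
    z-=.001;manip.move_l(np.r_[KEY,z],max_speed=.03)
    f=np.mean([manip.current_force() for _ in range(2)],axis=0)
    print(round(z,3),np.round(f,1).tolist(),end=" ")
    if f[2]>12:break
manip.dwell(.3);print("\nhold",np.round(manip.current_force(),1),manip.current_ee_pos())
manip.move_l(np.r_[KEY,z+.03],max_speed=.06)
manip.move_l(np.r_[KEY,.13],max_speed=.2);manip.dwell(.3)
print(np.round(manip.current_force(),1),lever("top"),manip.current_time())
```

```text
0.051 [-0.6, 0.9, 0.2] 0.05 [0.9, 0.1, -0.2] 0.049 [0.5, 0.9, 0.6] 0.048 [0.9, -0.5, -0.5] 0.047 [-0.8, -0.3, -0.7] 0.046 [-0.0, -0.3, -0.2] 0.045 [0.2, -0.2, -0.3] 0.044 [-0.4, 0.6, 2.0] 0.043 [0.0, 0.1, 3.2] 0.042 [0.2, 0.7, 3.0] 0.041 [-0.7, 0.7, 4.5] 0.04 [0.8, -1.1, 4.0] 0.039 [0.1, 0.1, 4.7] 0.038 [-2.1, 0.4, 13.2] 
hold [-2.4  1.  11.4] [ 0.52630805 -0.13325298  0.03856164]
[-0.5  0.5  1.2] (np.float64(-6.9), np.float64(7.0), 40) 26.7083
```

The key's resistance began at 0.0445 and it bottomed at 0.0385, so it got the full 6 mm. A last numeric check of the lever's direction from the top picture, then I'll hand in.

Run:
```python
from h import *
def ang(im):
    v,u=np.where(im.max(2)<75);w=np.array([pix2w("top",*p,.1)[:2] for p in zip(u,v) if 265<p[0]<320 and 175<p[1]<225])
    q=w-AX;r=np.linalg.norm(q,axis=1);m=(r>.016)&(r<.044);a=np.degrees(np.arctan2(q[m,1],q[m,0])-YAW);return np.median(a),m.sum(),np.round(np.histogram(a,np.arange(-120,121,15))[0])
print("start (75 expected)",ang(cv2.imread("pics/top0.png")))
manip.dwell(.1);im,_=manip.grab_frame("top");print("now (-15 expected)",ang(im))
for n in("spool_a_mid","spool_b_mid","tension_top"):print(n,[np.round(r["at"],3).tolist() for r in manip.look_for("side",n)[:1]])
```

```text
start (75 expected) (np.float64(82.50062374300168), np.int64(56), array([ 0,  0,  0,  0,  0,  0,  0,  0,  0,  0,  0,  0, 17, 23,  9,  1]))
now (-15 expected) (np.float64(-9.96446222132485), np.int64(25), array([ 0,  0,  0,  0,  0,  0,  5, 12,  5,  0,  0,  0,  0,  0,  0,  0]))
spool_a_mid []
spool_b_mid [[0.491, -0.086, 0.097]]
tension_top [[0.612, -0.113, 0.087]]
```

```bash
python3 -c "
from bench import manip
print(manip.sign_off())"
```

```text
the job is handed in; nothing more can be done
None
```

The selector was pushed click by click from speed 2 and left resting on speed 5, then the start key was pressed its full 6 mm and released, and the job is handed in; no contact with anything else was seen, though spool A's position was not re-confirmed after the key press.

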